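# Sift a vial out of the reject trough with the slotted scoop

## Robot

A 7-joint arm with a two-finger parallel gripper is mounted at the origin on the work surface. World frame = base frame: x ahead of the robot, y to its left, z up, the work surface at z = 0. Lengths are in m, angles in rad, forces in N, time in s.
With the tool pointing down it reaches from about 0.425 to 0.925 m from the base axis. Payload 6.8 kg.
Tool frame: the origin (TCP) lies at the very end of the fingers, on their centre line; the grasp point (between the pads) lies 19 mm behind it; z points along the fingers, y is the direction in which the jaws open and shut (so a half turn about z gives the same grasp; the last joint's range is limited). The gripper opens to 88 mm and grips with 3 to 60 N. Pads are 20 mm wide; open, the fingers measure 115 mm over their backs; the gripper's body (75 mm by 178 mm) begins 61 mm behind the grasp point.
Start: joints at [1.151, 0.477, 0.022, 1.555, -0.011, 1.109, -0.083], TCP at [0.207, -0.642, 0.223] pointing down, gripper open.
Joint ranges: [-2.96, 2.96], [-0.34, 2.1], [-1.41, 1.46], [0.24, 2.44], [-1.37, 4.51], [0.17, 1.92], [-2.96, 2.96]. Speed limits (rad/s): [2.39, 2.39, 3.14, 3.14, 3.14, 3.14, 3.14].

## Interface

Orientations are given as a rotation vector (axis times angle).
In Python, from bench import sense, eyes, job gives the robot as it stands.
- The arm moves only by the tool jog_arm, never from a script. Its argument "deltas" is a list of rows, each a list of 3 entries, a list of its own where there are three numbers: the closure, from -1 (fully open) to 1 (shut), then the shift along the tool's x, y, z as a fraction of full scale, then the turn about the tool's z as a fraction of full scale. A call has exactly 8 rows; each row shifts and turns the commanded pose from where the row before left it, along the tool's axes as they then stand; what a row does not reach is not made up. Full scale, the value 1, is 120 mm for a shift and 0.1 rad for a turn. A row lasts 1/10 s, in which the tool goes at most 50 mm and 8.59 degrees, less where a joint would pass 70% of its speed; a pose out of reach is approached as far as the arm can. A call with a number of a shift or a turn outside -1 to 1 is refused whole. A call with a gripper value outside its range is refused whole. The fingers move at their own pace and stop on an object; "newtons" is the grip in N (left out, the last holds). Time passes only in rows, so rows that do not move let the fingers close, or fill a call up. It gives the time, the measured TCP pose, the force and the opening at its end, in the units of the state.
- sense(): the state, without advancing time (a new reading comes with each control period).
- eyes.camera(name): name is "scene" or "top"; returns a dict with "image" (420x560x3 uint8, red, green, blue), "depth" (420x560 float32, m along the optical axis (not along the pixel's ray), 0 where there is no reading), "camera_matrix" (3x3 intrinsics, pixels), "k1" (the pictures are not rectified: a ray, as slopes to the right and down, at radius r is drawn at 1 + k1 r^2 times it, then the intrinsics apply), "rvec" (rotation vector, rad) and "tvec" (3), from world to camera coordinates, as OpenCV has them. Camera axes: x right, y down, z forward; pixel columns grow to the right and rows downward; lengths in m; the calibration is good to about 2 mm. A picture is of the moment at which its call begins.
- job.sign_off(): hands the job in, once; it reports no verdict.
The state is a dict: "t": time; "q": joint angles; "qd": joint speeds; "effort": joint torques, N m; "eef_pos": TCP position; "ee_rot": TCP orientation; "force": force on the tool from outside, world axes, zero at the start; "torque": the same for the moment, N m; "width": finger opening in m.
Only numpy, scipy, OpenCV 4.12 (cv2) and the standard library are available. Lean on these libraries where they do the work, as an engineer would, in place of code of your own. Each camera call takes 0.05 s, during which the arm holds its last target.

## Task

A good vial has landed in the steel reject trough beside a sharp metal chip. Pick up the slotted scoop (not the solid one), scoop the vial out of the trough so that the chip stays behind in the trough, and set the scoop, with the vial lying in it, upright on the grey parking pad beside the trough. Never touch the vial or the chip with the gripper.

Things in the scene. Friction and masses are not known exactly. Their poses are not given: they have to be found in the camera images.
- slotted_scoop: Steel scoop, 100 x 96 x 135 mm, 250 g. Origin: centre of underside; +x to its open front, z up. Floor: 5 tines 4 thick along x, 19 mm slots, tips at x=+51 curved up 2. Side walls 20 high, back wall 36 high at x=-44. Upright black handle behind it at x=-50, y=0: grip 16 thick (x), 30 wide (y), z=75 to 135; pinch its 16 at z=110. A similar scoop with a solid floor is a bystander.
- station: Fixed. Origin: on table under trough middle. Steel trough along x: floor z=4, inside x=-130 to 110, y=-58 to 58, walls 45 high. Its +x wall leans out 20 deg: push tines along floor against it (scoop origin x=60) and the vial rides up onto them; at x=-65 the scoop is clear behind vial and chip. Grey pad: centre x=0, y=148, top z=4, inside 162 x 152, rim 10 high, trough wall on -y side.
- vial: Amber glass vial with silver cap, lying across the trough: body 30 diameter x 42, whole length 58 mm, 35 g. Origin: on its axis at half length, y along its axis to the cap. Lies at station x=45 to 78, within 12 of the centre line, turned up to 0.25 rad. Rolls freely; glass slides easily on steel.
- chip: Bare steel chip, block 14 x 12 x 9 mm, 11 g. Origin: centre of its underside. Lies on the trough floor at station x=-5 to 12, y=-40 to 40, nearer the entry end than the vial. It passes through the scoop's slots.
There are look-alikes about, which are no part of the job. Leave any red look-alike of the slotted_scoop alone.

How it is judged:
By the outcome, as a careful person would: the job done as asked, in the order asked, and still so for the second after the job is handed in, with the robot touching nothing.
It also fails if it takes over 59 s, if anything falls off the work surface, if the arm or the gripper's body presses on something with over 40 N, if the wrist force passes 120 N, or if a joint passes its speed limit or range.

## Working session

There is one attempt and no reset: what is moved stays moved. The work goes in short steps, Python scripts to look and compute and a tool call to move; the robot and the scene stay as the last step left them, time stands still between calls to the robot, and variables do not carry over. Pictures are saved under pics/ and viewed, and the job is handed in when it is done.

Besides the shell and the picture viewer there is one more tool, called after "Emit:" as a command line: name --argument value ..., lists and objects as JSON in quotes. jog_arm: Moves the arm, as the interface text tells. Shift numbers are shares of 120 mm and turn numbers shares of 0.1 rad, none past 1 either way. Its arguments: {"type":"object","properties":{"deltas":{"type":"array"},"newtons":{"type":"number"}},"required":["deltas"]}

```bash
mkdir -p pics; ls; cat > h.py <<'E'
import numpy as np, cv2
from bench import sense, eyes, job
def cam(n):
    c=eyes.camera(n); c['R']=cv2.Rodrigues(np.array(c['rvec'],float))[0]; c['t']=np.array(c['tvec'],float).ravel(); c['K']=np.array(c['camera_matrix'],float); return c
def ray(c,u,v):
    K=c['K']; d=np.array([(u-K[0,2])/K[0,0],(v-K[1,2])/K[1,1]]); s=d.copy()
    for _ in range(30): s=d/(1+c['k1']*(s@s))
    r=c['R'].T@np.array([s[0],s[1],1]); o=-c['R'].T@c['t']; return o,r
def onz(c,u,v,z):
    o,r=ray(c,u,v); return o+r*(z-o[2])/r[2]
def atd(c,u,v):
    o,r=ray(c,u,v); return o+r*c['depth'][int(v),int(u)]
def proj(c,p):
    q=c['R']@np.array(p)+c['t']; s=q[:2]/q[2]; s=s*(1+c['k1']*(s@s)); return c['K'][:2,:2]@s+c['K'][:2,2]
def cloud(c):
    h,w=c['depth'].shape; K=c['K']; v,u=np.mgrid[:h,:w]
    d=np.stack([(u-K[0,2])/K[0,0],(v-K[1,2])/K[1,1]],-1); s=d.copy()
    for _ in range(30): s=d/(1+c['k1']*(s**2).sum(-1,keepdims=True))
    X=np.concatenate([s,np.ones((h,w,1))],-1)*c['depth'][...,None]
    return (X-c['t'])@c['R']
def save(c,n): cv2.imwrite('pics/'+n+'.png',c['image'][...,::-1])
E
python3 - <<'E'
from h import *
s=sense(); print({k:np.round(v,3) for k,v in s.items()})
for n in('scene','top'):
    c=cam(n); save(c,n+'0'); print(n,c['K'],c['k1'],-c['R'].T@c['t'])
E
```

```text
pics
{'t': np.float64(0.0), 'q': array([ 1.151,  0.478,  0.022,  1.556, -0.012,  1.109, -0.083]), 'qd': array([ 0.   ,  0.   ,  0.   , -0.001, -0.001, -0.   ,  0.   ]), 'effort': array([-1.0000e-03, -5.8286e+01,  1.5340e+00, -2.7261e+01, -5.5000e-02,
        1.7000e-02,  0.0000e+00]), 'eef_pos': array([ 0.207, -0.642,  0.222]), 'ee_rot': array([-3.102e+00, -4.880e-01,  1.000e-03]), 'force': array([-0.606,  0.775,  0.211]), 'torque': array([ 0.014, -0.041, -0.047]), 'width': np.float64(0.088)}
scene [[403.15191161   0.         280.12070068]
 [  0.         403.15191161 212.92030941]
 [  0.           0.           1.        ]] -0.0786694184994514 [0.84593587 0.132797   0.60802015]
top [[402.86930865   0.         275.92506813]
 [  0.         402.86930865 208.10760575]
 [  0.           0.           1.        ]] -0.06275238901342413 [ 0.42577101 -0.11390979  0.6915354 ]
```

View pics/scene0.png

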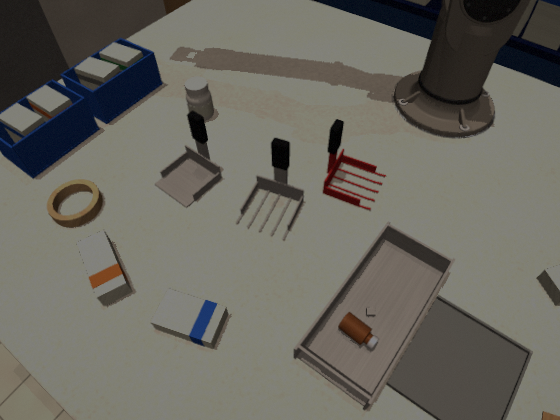

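View pics/top0.png

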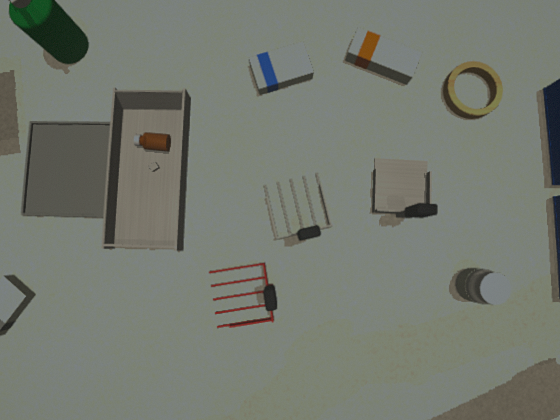

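The scene view shows the slotted scoop at (272,205) with its handle at (280,155), and the trough at (380,310). In the top view the slotted scoop is at (297,207) with its handle at (309,233), the vial at (155,141), the chip at (154,167) and the pad at (68,168). The red look-alike is at (245,295).

```bash
python3 - <<'E'
from h import *
c=cam('top'); np.savez('top.npz',P=cloud(c),im=c['image'])
im=c['image'][...,::-1]
a=cv2.resize(im[80:260,15:200],None,fx=4,fy=3.3,interpolation=cv2.INTER_CUBIC)
a=cv2.resize(im[80:260,10:200],None,fx=3.3,fy=3.3,interpolation=cv2.INTER_CUBIC);cv2.imwrite('pics/t1.png',cv2.convertScaleAbs(a,alpha=1.6))
a=cv2.resize(im[160:330,190:450],None,fx=3,fy=3,interpolation=cv2.INTER_CUBIC);cv2.imwrite('pics/t2.png',cv2.convertScaleAbs(a,alpha=1.6))
for u,v in [(147,92),(147,244),(120,170),(183,170),(155,141),(154,167),(68,168),(309,233),(297,207),(350,320)]:
    print(u,v,np.round(atd(c,u,v),4))
E
```

```text
147 92 [0.6889 0.1058 0.045 ]
147 244 [0.4344 0.1123 0.0056]
120 170 [0.5642 0.1638 0.004 ]
183 170 [0.5574 0.046  0.029 ]
155 141 [0.6068 0.0932 0.0339]
154 167 [0.5669 0.1009 0.0114]
68 168 [0.5693 0.2581 0.0047]
309 233 [ 0.4459 -0.1554  0.1339]
297 207 [ 0.4953 -0.1452  0.0044]
350 320 [ 0.3031 -0.232   0.0004]
```

View pics/t1.png

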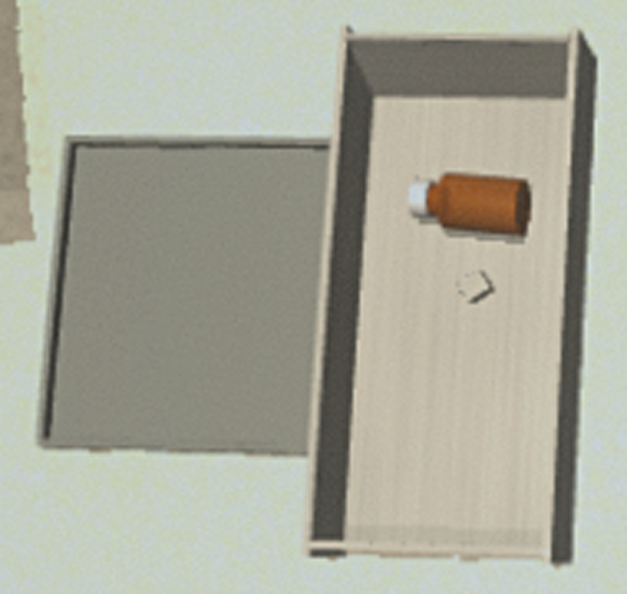

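View pics/t2.png

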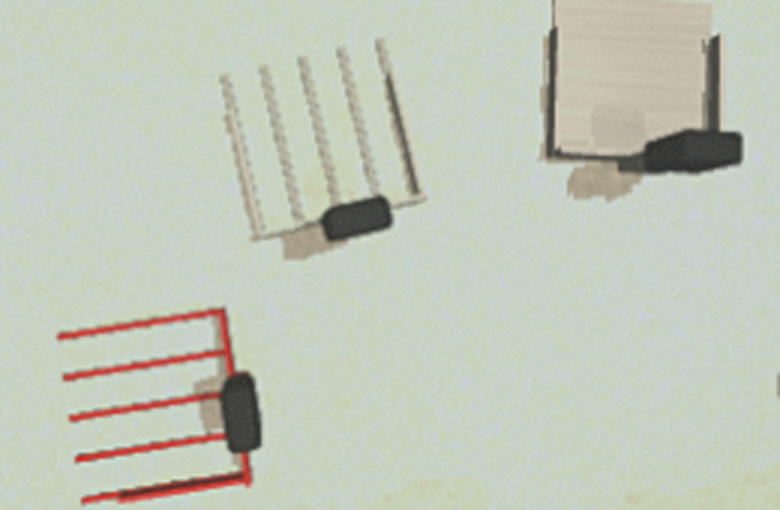

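```bash
python3 - <<'E'
from h import *
d=np.load('top.npz');P=d['P'];im=d['im'].astype(int)
x,y,z=P[...,0],P[...,1],P[...,2]
def rect(m,name):
    p=P[m]; r=cv2.minAreaRect((p[:,:2]*1000).astype(np.float32)); print(name,m.sum(),np.round(r,1) if 0 else r,'med',np.round(np.median(p,0),4)); return p
box=lambda x0,x1,y0,y1:(x>x0)&(x<x1)&(y>y0)&(y<y1)
rect(box(.3,.8,.0,.25)&(z>.041)&(z<.05),'rim')
p=rect(box(.35,.55,-.25,-.05)&(z>.128)&(z<.14),'handle top')
# scoop floor/ wall
rect(box(.35,.6,-.22,-.08)&(z>.003)&(z<.045),'scoop all')
hsv=cv2.cvtColor(d['im'],cv2.COLOR_RGB2HSV)
v=box(.45,.75,.03,.17)&(hsv[...,1]>130)&(z>.012)
p=rect(v,'vial body')
# trough inner floor lines: sides at rim height
for xx in np.arange(.45,.70,.04):
    m=(abs(x-xx)<.006)&(z>.04)&(z<.05)&(y>0)&(y<.25)
    yy=np.sort(y[m]); print(round(xx,3),yy[yy<.11].mean() if (yy<.11).any() else 0,yy[yy>.11].mean() if (yy>.11).any() else 0)
m=box(.53,.6,.05,.16)&(z>.0085)&(z<.016); print('chip',m.sum(),P[m].mean(0))
print(np.percentile(z[box(.45,.68,.06,.14)],[5,20,50]))
# pad rim
m=box(.4,.75,.17,.4)&(z>.008)&(z<.02);rect(m,'padrim')
E
```

```text
rim 1537 ((616.915771484375, 120.34308624267578), (406.58502197265625, 186.1742706298828), 12.495414733886719) med [0.5834 0.116  0.0447]
handle top 427 ((405.4222717285156, -127.17524719238281), (29.22970962524414, 129.14376831054688), 55.461185455322266) med [ 0.4404 -0.1443  0.1346]
scoop all 722 ((473.3001403808594, -149.6968994140625), (136.33595275878906, 244.95530700683594), 88.99882507324219) med [ 0.4835 -0.1388  0.0062]
vial body 382 ((609.26171875, 98.43621063232422), (47.45144271850586, 25.785017013549805), 84.09446716308594) med [0.6076 0.0968 0.0315]
0.45 0.05203437279811116 0.17189196783682265
0.49 0.05039211799413373 0.17128600063529795
0.53 0.04866560601649523 0.16976958491849758
0.57 0.04739155773795561 0.16765239050389552
0.61 0.04639156473288094 0.16555380759204893
0.65 0.045293227800135775 0.16408871262776997
0.69 0.07536093821646163 0.13963259642800457
chip 66 [0.56932141 0.10073757 0.01232699]
[0.00198896 0.00301286 0.00414317]
padrim 673 ((542.103759765625, 253.13616943359375), (170.7677764892578, 223.47567749023438), 88.32719421386719) med [0.557  0.3022 0.0099]
```

```bash
python3 - <<'E'
from h import *
d=np.load('top.npz');P=d['P'];im=d['im'].astype(int)
x,y,z=P[...,0],P[...,1],P[...,2]
for n,lo,hi in(('top',.128,.14),('wall',.025,.045),('floor',.0025,.008)):
    m=((z>lo)&(z<hi)&(x>.3)&(x<.7)&(y>-.25)&(y<0)).astype(np.uint8)
    k,l,st,ce=cv2.connectedComponentsWithStats(m)
    for i in range(1,k):
        if st[i,4]>15:
            p=P[l==i]; r=cv2.minAreaRect((p[:,:2]*1000).astype(np.float32)); print(n,st[i],[np.round(q,1) for q in r],np.round(np.median(p,0),4))
yc=lambda xx:.1075-.0365*(xx-.57)
m=(abs(y-yc(x))<.04)
for a,b in((.40,.47),(.66,.74)):
    mm=m&(x>a)&(x<b)&(z>.041)&(z<.05); print(a,mm.sum(),P[mm].mean(0),P[mm].min(0),P[mm].max(0))
mm=m&(x>.6)&(x<.72)
for zz in(.01,.02,.03,.04): 
    q=mm&(abs(z-zz)<.003)&(x>.65); print(zz,P[q].mean(0))
E
```

```text
top [298 225  23  16 245] [array([ 446.6, -155.3]), array([15.9, 29.8]), np.float64(12.4)] [ 0.4461 -0.1554  0.1346]
top [263 288  14  23 259] [array([356.3, -99.3]), array([30.1, 16.1]), np.float64(8.3)] [ 0.3565 -0.0993  0.1346]
wall [319 225  14   4  27] [array([ 459.7, -189.5]), array([ 2.9, 22. ]), np.float64(12.2)] [ 0.4594 -0.1904  0.0358]
wall [276 233  21   7  41] [array([ 445.4, -124.9]), array([ 3. , 33.5]), np.float64(12.8)] [ 0.445  -0.1252  0.0361]
wall [262 264  11  21  51] [array([382.9, -90.1]), array([35.1,  9.7]), np.float64(23.3)] [ 0.3825 -0.0905  0.0358]
wall [270 311   3  12  25] [array([316.3, -99.7]), array([17.6,  3. ]), np.float64(8.4)] [ 0.3173 -0.0996  0.0356]
floor [315 173   4   8  17] [array([ 547.8, -179.9]), array([13. ,  3.2]), np.float64(20.1)] [ 0.5471 -0.1805  0.0047]
floor [302 176  10  35  70] [array([ 519.3, -161.6]), array([60.8,  5.8]), np.float64(12.9)] [ 0.5229 -0.1621  0.0041]
floor [289 179  10  31  59] [array([ 518. , -139.3]), array([54.3,  4. ]), np.float64(12.1)] [ 0.5214 -0.1388  0.0041]
floor [276 182  14  51  97] [array([ 495.6, -
[... 929 characters left out ...]
([348.2, -42.9]), array([ 5.2, 83.8]), np.float64(8.9)] [ 0.3474 -0.041   0.0039]
floor [215 305  44   9  90] [array([324.1, -41.1]), array([ 4.6, 72.8]), np.float64(9.4)] [ 0.3228 -0.0383  0.004 ]
floor [241 319  18   4  23] [array([304.8, -62.8]), array([ 1.3, 29. ]), np.float64(8.7)] [ 0.3045 -0.0636  0.0043]
0.4 125 [0.43186556 0.11330528 0.04485775] [0.42894402 0.07285616 0.04181459] [0.43430018 0.15222388 0.04758925]
0.66 207 [0.68900765 0.10273877 0.04505102] [0.68364229 0.06333982 0.04102836] [0.6936606  0.14299278 0.04892302]
0.01 [0.6750122  0.10582052 0.00995916]
0.02 [0.67884249 0.10170433 0.02016325]
0.03 [0.68252746 0.10380512 0.03002885]
0.04 [0.68630025 0.10334648 0.03993767]
```

```bash
cat >> h.py <<'E'
from scipy.spatial.transform import Rotation as Ro
def W(s,p): # plan: tool yaw & offset to target world point p
    R=Ro.from_rotvec(s['ee_rot']).as_matrix(); return R, R.T@(np.array(p)-s['eef_pos'])
SO=np.array([.5634,.1077]); SY=-.0365
def st2w(x,y): c,s=np.cos(SY),np.sin(SY); return SO+np.array([c*x-s*y,s*x+c*y])
def w2st(p): c,s=np.cos(SY),np.sin(SY); d=np.array(p)[:2]-SO; return np.array([c*d[0]+s*d[1],-s*d[0]+c*d[1]])
E
python3 - <<'E'
from h import *
s=sense();R,d=W(s,[.4466,-.1553,.091]);print(R.round(3),d.round(3))
a=np.arctan2(R[1,1],R[0,1]);print('tool y heading',a,'want .216 or',.216-np.pi)
dd=np.load('top.npz');P=dd['P'];im=dd['im']
z=P[...,2];x=P[...,0];y=P[...,1]
m=((z>.0085)&(z<.02)&(x>.53)&(x<.6)&(y>.06)&(y<.15)).astype(np.uint8)
k,l,stt,ce=cv2.connectedComponentsWithStats(m)
for i in range(1,k):
  if stt[i,4]>8: p=P[l==i];print(stt[i],p.mean(0),w2st(p.mean(0)),cv2.minAreaRect((p[:,:2]*1000).astype(np.float32)))
c=cam('scene');a=cv2.resize(c['image'][280:400,290:430,::-1],None,fx=5,fy=5,interpolation=cv2.INTER_CUBIC);cv2.imwrite('pics/s1.png',cv2.convertScaleAbs(a,alpha=1.5))
c=cam('top');a=cv2.resize(c['image'][125:185,120:185,::-1],None,fx=9,fy=9,interpolation=cv2.INTER_CUBIC);cv2.imwrite('pics/t3.png',cv2.convertScaleAbs(a,alpha=1.5))
for u,v in((135,140),(139,140),(168,142),(155,133),(153,150)): print('vial',w2st(onz(c,u,v,.019)))
E
```

```text
[[ 0.952  0.307 -0.001]
 [ 0.307 -0.952  0.001]
 [-0.    -0.001 -1.   ]] [ 0.377 -0.39   0.131]
tool y heading -1.2590221575037077 want .216 or -2.925592653589793
[149 162  10  10  63] [0.56793354 0.10191537 0.01228563] [ 0.00474161 -0.00561534] ((568.1204833984375, 102.18671417236328), (11.523405075073242, 14.324119567871094), 27.490589141845703)
vial [0.04903935 0.02716725]
vial [0.04915221 0.02012711]
vial [ 0.0464886  -0.03081367]
vial [ 0.06201055 -0.00715142]
vial [ 0.03195103 -0.00552918]
```

View pics/s1.png

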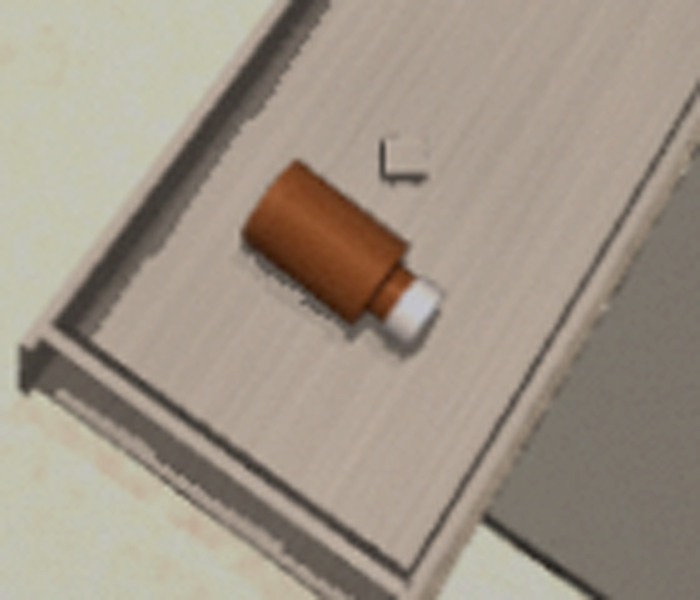

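View pics/t3.png

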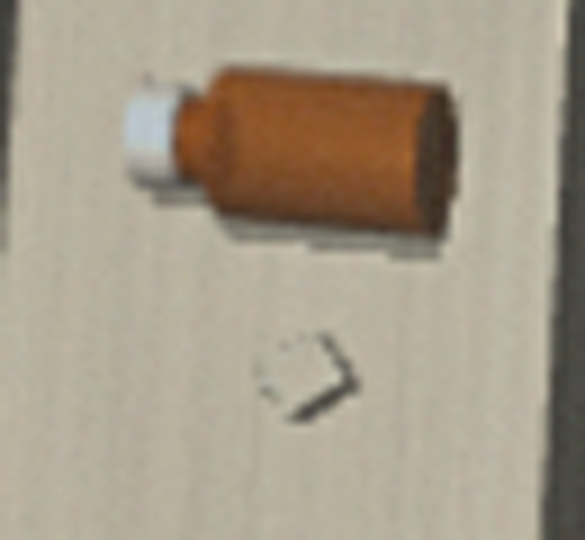

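The top view shows the vial body at (155,141). The chip is rotated about 30° at (154,167), which puts it at station (5,-6) mm. The scoop handle top is at world (0.4466,-0.1553) with yaw 0.216, so I'll move there.

Emit:
jog_arm --deltas '[[-1,[0.2,-0.2,0],0],[-1,[0.25,-0.25,0],0],[-1,[0.25,-0.25,0],0],[-1,[0.25,-0.25,0],0],[-1,[0.25,-0.25,0],0],[-1,[0.25,-0.25,0],0],[-1,[0.25,-0.25,0],0],[-1,[0.25,-0.25,0],0]]' --newtons 50

```text
t: 1.05
eef_pos: [0.3585, -0.3464, 0.2228]
ee_rot: [3.103, 0.487, 0.0]
force: [1.0, -0.2, -0.7]
width: 0.0876
```

Emit:
jog_arm --deltas '[[-1,[0.25,-0.25,0],0],[-1,[0.25,-0.25,0],0],[-1,[0.25,-0.25,0],0],[-1,[0.2,-0.25,0],0],[-1,[0.1,-0.15,0],-1],[-1,[0,0,0],-1],[-1,[0,0,0],-1],[-1,[0,0,0],-1]]'

```text
t: 1.85
eef_pos: [0.4357, -0.1777, 0.2227]
ee_rot: [2.942, 1.102, 0.0]
force: [0.4, 0.1, -0.2]
width: 0.0879
```

Emit:
jog_arm --deltas '[[-1,[0,0,0],-1],[-1,[0,0,0],-1],[-1,[0,0,0],-1],[-1,[0,0,0],-1],[-1,[0,0,0],-1],[-1,[0,0,0],-1],[-1,[0,0,0],-1],[-1,[0,0,0],-1]]'

```text
t: 2.65
eef_pos: [0.4355, -0.178, 0.2227]
ee_rot: [2.282, 2.16, -0.0]
force: [-0.0, 0.6, 0.3]
width: 0.0876
```

Emit:
jog_arm --deltas '[[-1,[0,0,0],-1],[-1,[0,0,0],-1],[-1,[0,0,0],-0.75],[-1,[0,0,0],0],[-1,[0,0,0],0],[-1,[0,0,0],0],[-1,[0,0,0],0],[-1,[0,0,0],0]]'

```text
t: 3.45
eef_pos: [0.4356, -0.1779, 0.2227]
ee_rot: [1.97, 2.447, -0.0]
force: [0.2, 0.5, -0.1]
width: 0.0875
```

```bash
cat > g.py <<'E'
from h import *
import sys
def to(p,head):
    s=sense();R,d=W(s,p);a=np.arctan2(R[1,1],R[0,1])
    print('t',s['t'],'pos',s['eef_pos'].round(4),'head',a.round(4),'z',R[:,2].round(3),'F',np.round(s['force'],1),'w',s['width'],'q',np.round(s['q'],2))
    print('shift units',(d/.12).round(4),'turn units',((a-head)/.1).round(3))
E
python3 -c "
from g import *
to([.4466,-.1553,.091],.216)"
```

```text
t 3.45 pos [ 0.4356 -0.1779  0.2227] head 0.2155 z [ 0. -0. -1.] F [ 0.2  0.5 -0.1] w 0.08754059424593753 q [ 0.64  0.17 -0.43  2.    0.08  0.99  0.39]
shift units [0.1645 0.1297 1.0972] turn units -0.005
```

Emit:
jog_arm --deltas '[[-1,[0.1645,0.13,0],0],[-1,[0,0,0],0],[-1,[0,0,0.2],0],[-1,[0,0,0.25],0],[-1,[0,0,0.25],0],[-1,[0,0,0.25],0],[-1,[0,0,0.147],0],[-1,[0,0,0],0]]'

```text
t: 4.25
eef_pos: [0.4446, -0.1553, 0.0889]
ee_rot: [-1.966, -2.444, 0.003]
force: [-0.2, -0.1, 0.3]
width: 0.0879
```

```bash
python3 -c "
from g import *
to([.4466,-.1553,.091],.216)
c=cam('scene');a=cv2.resize(c['image'][60:260,180:420,::-1],None,fx=3,fy=3);cv2.imwrite('pics/s2.png',a)"
```

```text
t 4.25 pos [ 0.4446 -0.1553  0.0889] head 0.216 z [-0.005  0.001 -1.   ] F [-0.2 -0.1  0.3] w 0.08785968980484692 q [ 0.55  0.37 -0.41  2.12  0.22  0.7   0.21]
shift units [-0.0034  0.0164 -0.0177] turn units -0.0
```

View pics/s2.png

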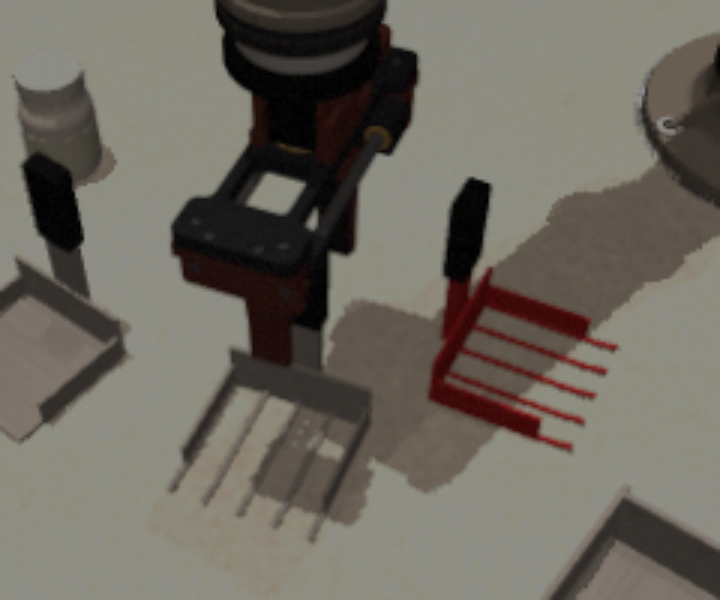

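The scene view shows the fingers straddling the slotted scoop's handle at (310,300 in the crop), clear of the red scoop. I'll correct the 2 mm offset and close.

Emit:
jog_arm --deltas '[[-1,[0,0.015,-0.015],0],[-1,[0,0,0],0],[0,[0,0,0],0],[1,[0,0,0],0],[1,[0,0,0],0],[1,[0,0,0],0],[1,[0,0,0],0],[1,[0,0,0],0]]' --newtons 50

```text
t: 5.1
eef_pos: [0.4484, -0.1549, 0.0928]
ee_rot: [-1.969, -2.448, 0.0]
force: [-0.2, -0.4, -0.1]
width: 0.0434
```

```bash
python3 -c "
from g import *
to([.4466,-.1553,.091],.216)
"
```

```text
t 5.1 pos [ 0.4484 -0.1549  0.0928] head 0.2161 z [-0.  0. -1.] F [-0.2 -0.4 -0.1] w 0.04342212702160879 q [ 0.55  0.36 -0.41  2.12  0.22  0.7   0.21]
shift units [ 0.0002 -0.015   0.015 ] turn units 0.001
```

Emit:
jog_arm --deltas '[[1,[0,-0.015,0.015],0],[1,[0,0,0],0],[1,[0,0,0],0],[1,[0,0,0],0],[1,[0,0,0],0],[1,[0,0,0],0],[1,[0,0,0],0],[1,[0,0,0],0]]'

```text
t: 5.9
eef_pos: [0.4466, -0.1553, 0.091]
ee_rot: [-1.969, -2.448, 0.0]
force: [-0.6, -1.0, -1.7]
width: 0.0159
```

```bash
python3 -c "
from g import *
to([.4466,-.1553,.091],.216)
"
```

```text
t 5.9 pos [ 0.4466 -0.1553  0.091 ] head 0.216 z [-0.  0. -1.] F [-0.6 -1.  -1.7] w 0.015922321097618687 q [ 0.55  0.36 -0.41  2.12  0.22  0.7   0.21]
shift units [ 0.0001  0.0004 -0.0003] turn units 0.0
```

Emit:
jog_arm --deltas '[[1,[0,0,-0.03],0],[1,[0,0,-0.07],0],[1,[0,0,-0.15],0],[1,[0,0,-0.2],0],[1,[0,0,-0.15],0],[1,[0,0,-0.1],0],[1,[0,0,0],0],[1,[0,0,0],0]]'

```text
t: 6.7
eef_pos: [0.4462, -0.1554, 0.1747]
ee_rot: [-1.969, -2.448, 0.0]
force: [-0.3, 0.5, -2.8]
width: 0.0157
```

```bash
python3 -c "
from g import *
p=st2w(-.115,.006);print(p)
to([p[0],p[1],.175],-.0365)
c=cam('scene');save(c,'s3')
c=cam('top');save(c,'t4')"
```

```text
[0.44869555 0.11789257]
t 6.7 pos [ 0.4462 -0.1554  0.1747] head 0.2158 z [-0. -0. -1.] F [-0.3  0.5 -2.8] w 0.015690996710543168 q [ 0.59  0.24 -0.44  2.05  0.13  0.88  0.29]
shift units [ 2.22    0.5076 -0.0024] turn units 2.523
```

View pics/s3.png

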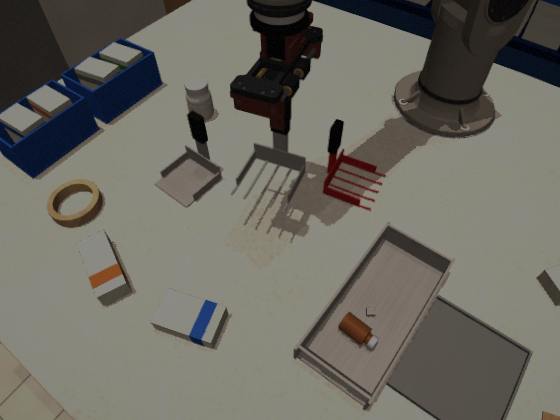

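The scoop is lifted at (270,170) with the red scoop untouched. I'll carry it over the trough entry.

Emit:
jog_arm --deltas '[[1,[0.1,0.02,0],0],[1,[0.22,0.05,0],0],[1,[0.25,0.06,0],0],[1,[0.25,0.06,0],0],[1,[0.25,0.06,0],0],[1,[0.25,0.06,0],0],[1,[0.25,0.06,0],0],[1,[0.25,0.06,0],0]]'

```text
t: 7.6
eef_pos: [0.4493, 0.0711, 0.1745]
ee_rot: [-1.968, -2.448, 0.001]
force: [0.7, -1.0, -2.8]
width: 0.0154
```

Emit:
jog_arm --deltas '[[1,[0.22,0.04,0],0],[1,[0.15,0.03,0],0],[1,[0.03,0.01,0],0],[1,[0,0,0],0.8],[1,[0,0,0],0.9],[1,[0,0,0],0.82],[1,[0,0,0],0],[1,[0,0,0],0]]'

```text
t: 8.4
eef_pos: [0.449, 0.1175, 0.1747]
ee_rot: [-2.259, -2.183, 0.001]
force: [-0.8, -0.3, -2.2]
width: 0.0158
```

```bash
python3 -c "
from g import *
p=st2w(-.115,.006)
to([p[0],p[1],.175],-.0365)
c=cam('scene');save(c,'s4')
c=cam('top');save(c,'t5');P=cloud(c);np.savez('top5.npz',P=P,im=c['image'])"
```

```text
t 8.4 pos [0.449  0.1175 0.1747] head -0.0343 z [-0.001 -0.    -1.   ] F [-0.8 -0.3 -2.2] w 0.015845295879838284 q [ 0.12  0.24 -0.57  2.06  0.17  0.89 -0.58]
shift units [ 0.0032 -0.0029 -0.0022] turn units 0.022
```

View pics/s4.png

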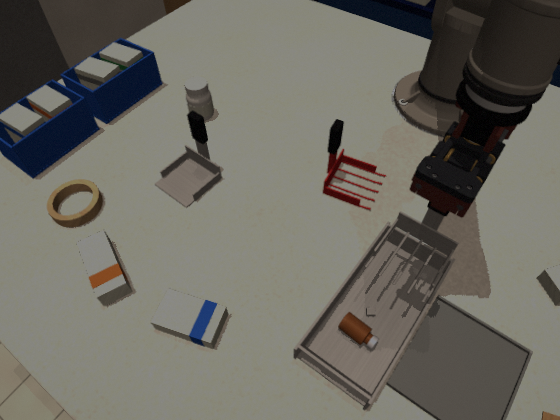

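View pics/t5.png

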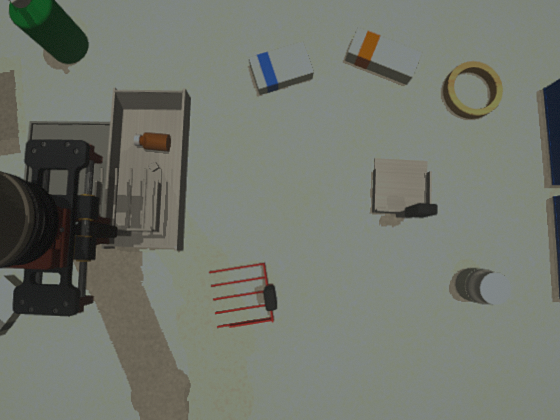

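```bash
python3 - <<'E'
from h import *
P=np.load('top5.npz')['P'];x,y,z=P[...,0],P[...,1],P[...,2]
c,s=np.cos(SY),np.sin(SY);sx=c*(x-SO[0])+s*(y-SO[1]);sy=-s*(x-SO[0])+c*(y-SO[1])
for lo,hi in((.078,.095),(.095,.112)):
    m=(z>lo)&(z<hi)&(sx>-.13)&(sx<.02)&(sy>-.07)&(sy<.07)
    print(lo,m.sum())
    for xx in np.arange(-.12,.0,.01):
        q=m&(abs(sx-xx)<.005); v=np.sort(sy[q]*1000).round(0)
        print(round(xx,3),dict(zip(*np.unique(v,return_counts=True))), np.median(z[q]).round(4) if q.any() else '')
E
```

```text
0.078 802
-0.12 {} 
-0.11 {np.float64(-43.0): np.int64(4), np.float64(-42.0): np.int64(2), np.float64(-40.0): np.int64(1), np.float64(-39.0): np.int64(1), np.float64(-36.0): np.int64(1), np.float64(-34.0): np.int64(1), np.float64(-32.0): np.int64(1)} 0.0873
-0.1 {np.float64(-43.0): np.int64(16), np.float64(-42.0): np.int64(1), np.float64(-20.0): np.int64(1), np.float64(-19.0): np.int64(6), np.float64(-18.0): np.int64(4), np.float64(-17.0): np.int64(2), np.float64(-16.0): np.int64(5), np.float64(2.0): np.int64(2), np.float64(3.0): np.int64(4), np.float64(4.0): np.int64(7), np.float64(5.0): np.int64(4), np.float64(6.0): np.int64(3), np.float64(26.0): np.int64(4), np.float64(27.0): np.int64(4), np.float64(29.0): np.int64(3)} 0.0875
-0.09 {np.float64(-43.0): np.int64(13), np.float64(-42.0): np.int64(3), np.float64(-19.0): np.int64(6), np.float64(-18.0): np.int64(5), np.float64(-17.0): np.int64(4), np.float64(-16.0): np.int64(2), np.float64(2.0): np.int64(2), np.float64(3.0): np.int64(5), np.float64(4.0): np.int64(2), np.float64(5.0): np.int64(4), np.float64(6.0): np.int64(2), np.float64(
[... 6619 characters left out ...]
(1)} 0.1016
-0.05 {np.float64(-44.0): np.int64(1), np.float64(-43.0): np.int64(10), np.float64(-42.0): np.int64(7), np.float64(-41.0): np.int64(5), np.float64(-40.0): np.int64(5), np.float64(48.0): np.int64(1), np.float64(49.0): np.int64(4), np.float64(50.0): np.int64(15), np.float64(51.0): np.int64(2), np.float64(52.0): np.int64(6)} 0.1026
-0.04 {np.float64(-43.0): np.int64(8), np.float64(-42.0): np.int64(6), np.float64(-41.0): np.int64(5), np.float64(-40.0): np.int64(1), np.float64(48.0): np.int64(2), np.float64(49.0): np.int64(4), np.float64(50.0): np.int64(11), np.float64(51.0): np.int64(4), np.float64(52.0): np.int64(5), np.float64(53.0): np.int64(2)} 0.1022
-0.03 {} 
-0.02 {} 
-0.01 {}
```

Emit:
jog_arm --deltas '[[1,[0.0155,0,0],0],[1,[0,0,0.1],0],[1,[0,0,0.2],0],[1,[0,0,0.15],0],[1,[0,0,0.1],0],[1,[0,0,0.06],0],[1,[0,0,0.04],0],[1,[0,0,0],0]]'

```text
t: 9.3
eef_pos: [0.4493, 0.1199, 0.0967]
ee_rot: [-2.261, -2.181, 0.0]
force: [-0.1, -0.1, -2.5]
width: 0.0159
```

```bash
python3 -c "
from g import *
p=st2w(-.115,.0075)
to([p[0],p[1],.0955],-.0365)
c=cam('scene');a=cv2.resize(c['image'][200:400,290:540,::-1],None,fx=3,fy=3);cv2.imwrite('pics/s5.png',a)
c=cam('top');a=cv2.resize(c['image'][80:260,90:200,::-1],None,fx=3.3,fy=3.3);cv2.imwrite('pics/t6.png',cv2.convertScaleAbs(a,alpha=1.5))
P=cloud(c);np.savez('top6.npz',P=P,im=c['image'])"
```

```text
t 9.3 pos [0.4493 0.1199 0.0967] head -0.0359 z [-0.  0. -1.] F [-0.1 -0.1 -2.5] w 0.01586654522165607 q [ 0.06  0.36 -0.53  2.13  0.28  0.72 -0.69]
shift units [-0.0045 -0.0048  0.0104] turn units 0.006
```

View pics/s5.png

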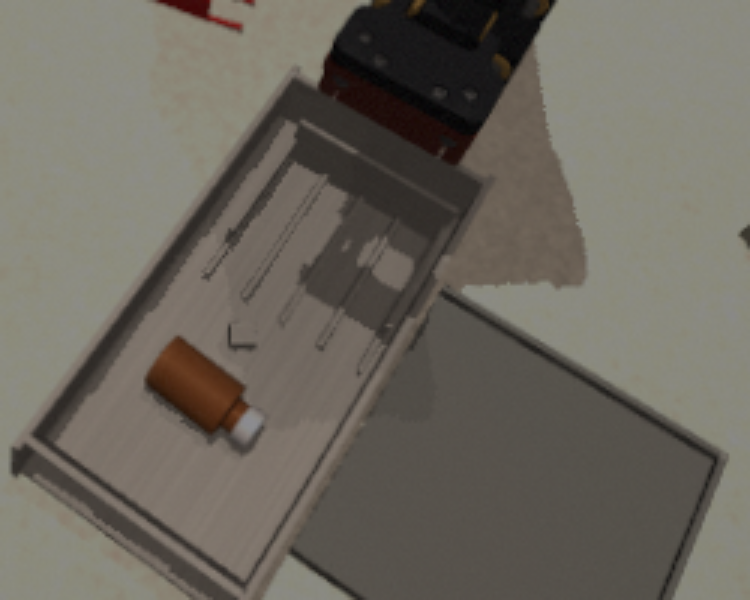

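View pics/t6.png

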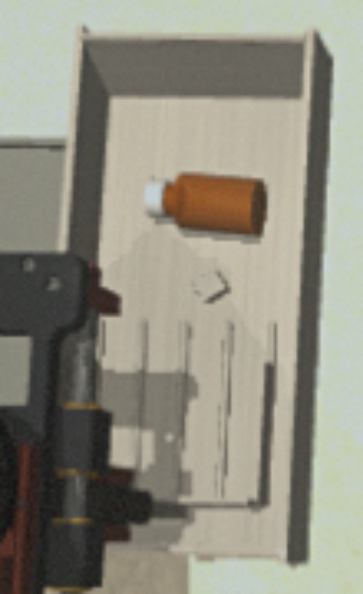

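```bash
python3 - <<'E'
from h import *
d=np.load('top6.npz');P=d['P'];x,y,z=P[...,0],P[...,1],P[...,2]
c,s=np.cos(SY),np.sin(SY);sx=c*(x-SO[0])+s*(y-SO[1]);sy=-s*(x-SO[0])+c*(y-SO[1])
m=(z>.0068)&(z<.0125)&(sx>-.07)&(sx<-.02)&(abs(sy)<.055)
v=sy[m]*1000
for lo,hi in((-50,-30),(-30,-7),(-7,16),(16,40),(40,60)):
    q=v[(v>lo)&(v<hi)]; print(lo,len(q),q.mean() if len(q) else 0,np.median(q) if len(q) else 0)
m=(z>.0105)&(z<.016)&(sx>-.01)&(sx<.02)&(sy>-.03)&(sy<.03)
q=np.c_[sx[m],sy[m]]*1000;print('chip',len(q),q.mean(0),q.min(0),q.max(0))
E
```

```text
-50 41 -39.8084116754953 -40.314887903620736
-30 67 -15.851145164107768 -16.039865026468604
-7 71 7.480353201716946 7.4095504379536345
16 72 29.215101779663186 29.1042601230685
40 40 52.41749808319732 52.5140018531943
chip 54 [ 4.96211744 -5.44798324] [ -3.14866715 -13.48792598] [12.45030409  2.48442087]
```

The scoop is level on the trough floor, and the top view shows the chip at about (211,285) between two tines. I'll nudge 1.2 mm sideways, set it down to the floor, and advance past the chip.

Emit:
jog_arm --deltas '[[1,[-0.01,0,0],0],[1,[0,0,0.01],0],[1,[0,0.03,0],0],[1,[0,0.06,0],0],[1,[0,0.06,0],0],[1,[0,0.06,0],0],[1,[0,0.06,0],0],[1,[0,0,0],0]]'

```text
t: 10.2
eef_pos: [0.4831, 0.1175, 0.0959]
ee_rot: [2.262, 2.18, 0.002]
force: [0.7, -0.8, -3.1]
width: 0.0157
```

```bash
python3 -c "
from g import *
p=st2w(-.050+.06,.0065)
to([p[0],p[1],.0955],-.0365)
c=cam('scene');a=cv2.resize(c['image'][200:400,290:540,::-1],None,fx=3,fy=3);cv2.imwrite('pics/s6.png',a)"
```

```text
t 10.2 pos [0.4831 0.1175 0.0959] head -0.0369 z [ 0.001  0.001 -1.   ] F [ 0.7 -0.8 -3.1] w 0.015705450823524442 q [ 0.06  0.41 -0.52  2.06  0.29  0.74 -0.67]
shift units [-0.0026  0.7552  0.0036] turn units -0.004
```

View pics/s6.png

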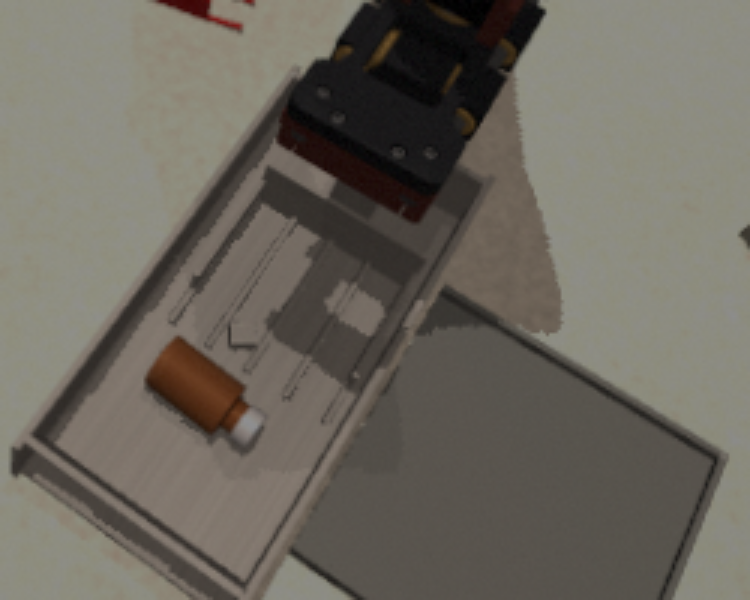

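The chip is inside the slot at (243,335) and hasn't moved. I'll continue slowly.

Emit:
jog_arm --deltas '[[1,[0,0.03,0],0],[1,[0,0.04,0],0],[1,[0,0.04,0],0],[1,[0,0.04,0],0],[1,[0,0.04,0],0],[1,[0,0.04,0],0],[1,[0,0.04,0],0],[1,[0,0.04,0],0]]'

```text
t: 11.05
eef_pos: [0.5193, 0.1161, 0.0958]
ee_rot: [-2.261, -2.181, 0.0]
force: [-0.1, -0.8, -2.9]
width: 0.0159
```

```bash
python3 -c "
from g import *
p=st2w(.01,.0065)
to([p[0],p[1],.0955],-.0365)
c=cam('scene');a=cv2.resize(c['image'][200:400,290:540,::-1],None,fx=3,fy=3);cv2.imwrite('pics/s7.png',a)"
```

```text
t 11.05 pos [0.5193 0.1161 0.0958] head -0.036 z [-0. -0. -1.] F [-0.1 -0.8 -2.9] w 0.01585559802031219 q [ 0.07  0.45 -0.5   1.98  0.3   0.78 -0.65]
shift units [-0.0026  0.4533  0.0023] turn units 0.005
```

View pics/s7.png

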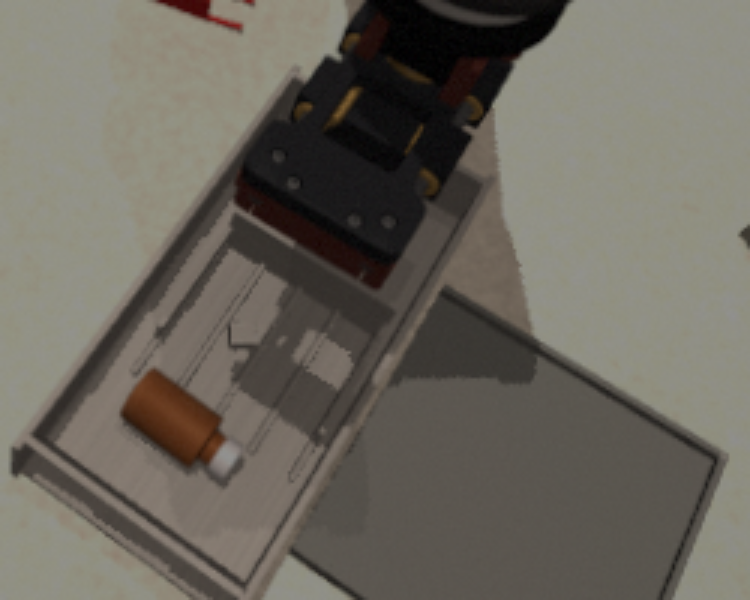

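The vial is moving ahead of the tines (now at 185,420) and the chip is still in the slot at (240,340). I'll keep pushing.

Emit:
jog_arm --deltas '[[1,[0,0.04,0],0],[1,[0,0.04,0],0],[1,[0,0.04,0],0],[1,[0,0.04,0],0],[1,[0,0.03,0],0],[1,[0,0.03,0],0],[1,[0,0.03,0],0],[1,[0,0.03,0],0]]'

```text
t: 11.9
eef_pos: [0.5521, 0.1148, 0.0956]
ee_rot: [-2.261, -2.181, 0.002]
force: [-1.4, -0.1, -2.6]
width: 0.0157
```

```bash
python3 -c "
from g import *
p=st2w(.01,.0065)
to([p[0],p[1],.0955],-.0365)
c=cam('scene');a=cv2.resize(c['image'][200:400,290:540,::-1],None,fx=3,fy=3);cv2.imwrite('pics/s8.png',a)"
```

```text
t 11.9 pos [0.5521 0.1148 0.0956] head -0.036 z [-0.001 -0.    -1.   ] F [-1.4 -0.1 -2.6] w 0.01567232553207474 q [ 0.07  0.5  -0.49  1.91  0.31  0.81 -0.63]
shift units [-0.0019  0.1794  0.0005] turn units 0.005
```

View pics/s8.png

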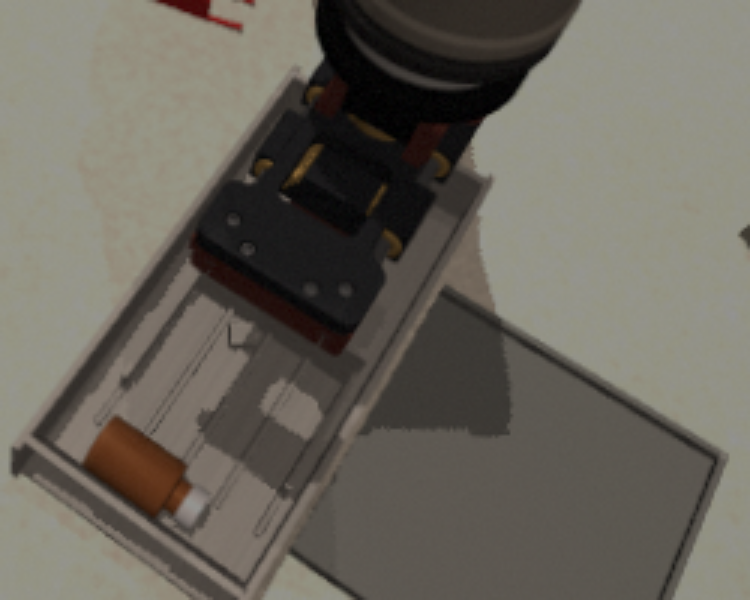

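The vial is now against the leaning wall, at (150,470). I'll make the final push at about 2.5 mm per row.

Emit:
jog_arm --deltas '[[1,[0,0.02,0],0],[1,[0,0.02,0],0],[1,[0,0.02,0],0],[1,[0,0.02,0],0],[1,[0,0.02,0],0],[1,[0,0.02,0],0],[1,[0,0.02,0],0],[1,[0,0.02,0],0]]'

```text
t: 12.75
eef_pos: [0.5719, 0.1142, 0.0959]
ee_rot: [2.261, 2.181, 0.0]
force: [0.4, -0.1, -3.4]
width: 0.0158
```

```bash
python3 -c "
from g import *
p=st2w(.01,.0065)
to([p[0],p[1],.0955],-.0365)
c=cam('scene');a=cv2.resize(c['image'][200:400,290:540,::-1],None,fx=3,fy=3);cv2.imwrite('pics/s9.png',a)
c=cam('top');a=cv2.resize(c['image'][80:260,90:200,::-1],None,fx=3.3,fy=3.3);cv2.imwrite('pics/t9.png',cv2.convertScaleAbs(a,alpha=1.5))"
```

```text
t 12.75 pos [0.5719 0.1142 0.0959] head -0.0361 z [ 0.  0. -1.] F [ 0.4 -0.1 -3.4] w 0.015830237632161435 q [ 0.07  0.52 -0.48  1.86  0.32  0.83 -0.61]
shift units [-0.0028  0.0142  0.0029] turn units 0.004
```

View pics/s9.png

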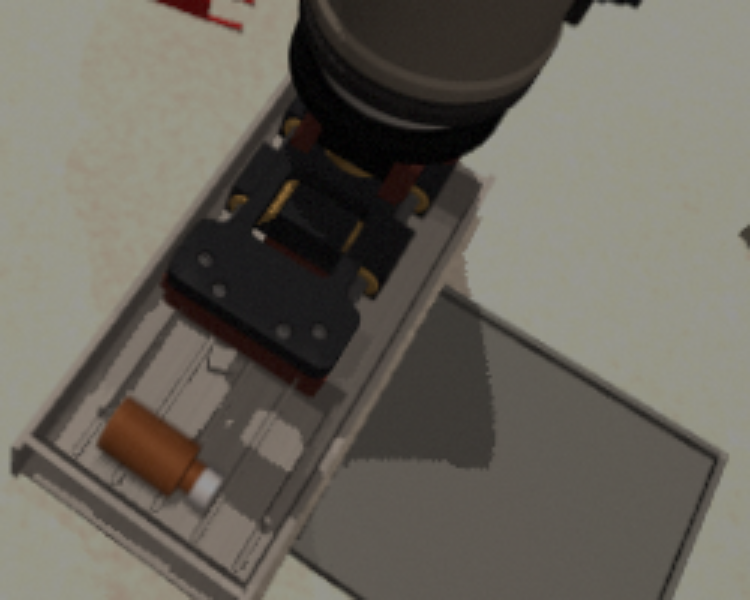

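View pics/t9.png

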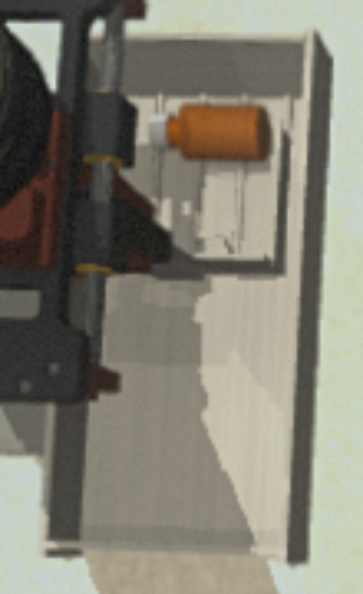

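The vial has ridden up onto the tines, at (205,130) in the top view, and the chip at (225,243) still lies in its slot near the back. I'll lift gently.

Emit:
jog_arm --deltas '[[1,[0,0,0],0],[1,[0,0,0],0],[1,[0,0,0],0],[1,[0,0,-0.01],0],[1,[0,0,-0.02],0],[1,[0,0,-0.03],0],[1,[0,0,-0.04],0],[1,[0,0,-0.04],0]]'

```text
t: 13.65
eef_pos: [0.5718, 0.1143, 0.1132]
ee_rot: [2.261, 2.181, 0.0]
force: [-0.6, 1.6, -3.4]
width: 0.0158
```

```bash
python3 -c "
from g import *
p=st2w(.01,.0065)
to([p[0],p[1],.0955],-.0365)
c=cam('scene');a=cv2.resize(c['image'][200:400,290:540,::-1],None,fx=3,fy=3);cv2.imwrite('pics/s10.png',a)
c=cam('top');a=cv2.resize(c['image'][80:260,90:200,::-1],None,fx=3.3,fy=3.3);cv2.imwrite('pics/t10.png',cv2.convertScaleAbs(a,alpha=1.5))"
```

```text
t 13.65 pos [0.5718 0.1143 0.1132] head -0.036 z [ 0.  0. -1.] F [-0.6  1.6 -3.4] w 0.015770719371739406 q [ 0.07  0.5  -0.49  1.85  0.3   0.86 -0.6 ]
shift units [-0.0031  0.0157  0.1474] turn units 0.005
```

View pics/s10.png

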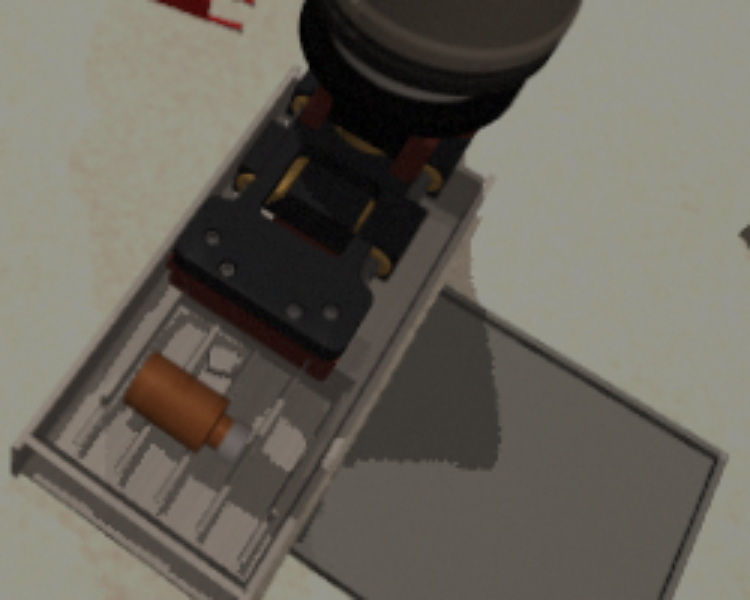

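View pics/t10.png

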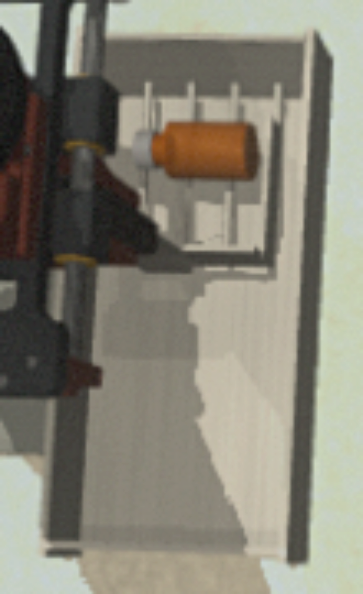

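The vial sits on the tines, drifting slowly back, and the chip is still at (222,358) on the floor. I'll continue lifting clear of the walls.

Emit:
jog_arm --deltas '[[1,[0,0,-0.05],0],[1,[0,0,-0.07],0],[1,[0,0,-0.08],0],[1,[0,0,-0.08],0],[1,[0,0,-0.08],0],[1,[0,0,-0.06],0],[1,[0,0,-0.03],0],[1,[0,0,0],0]]'

```text
t: 14.55
eef_pos: [0.572, 0.1143, 0.1672]
ee_rot: [2.261, 2.181, 0.001]
force: [0.2, 0.1, -2.9]
width: 0.0162
```

```bash
python3 -c "
from g import *
p=st2w(-.05,.150)
to([p[0],p[1],.168],-.0365)
c=cam('scene');a=cv2.resize(c['image'][200:400,290:540,::-1],None,fx=3,fy=3);cv2.imwrite('pics/s11.png',a)
c=cam('top');a=cv2.resize(c['image'][80:260,90:200,::-1],None,fx=3.3,fy=3.3);cv2.imwrite('pics/t11.png',cv2.convertScaleAbs(a,alpha=1.5))"
```

```text
t 14.55 pos [0.572  0.1143 0.1672] head -0.0361 z [ 0.001  0.    -1.   ] F [ 0.2  0.1 -2.9] w 0.01617782333639593 q [ 0.1   0.43 -0.52  1.81  0.26  0.96 -0.56]
shift units [ 1.1928 -0.4856 -0.0065] turn units 0.004
```

View pics/s11.png

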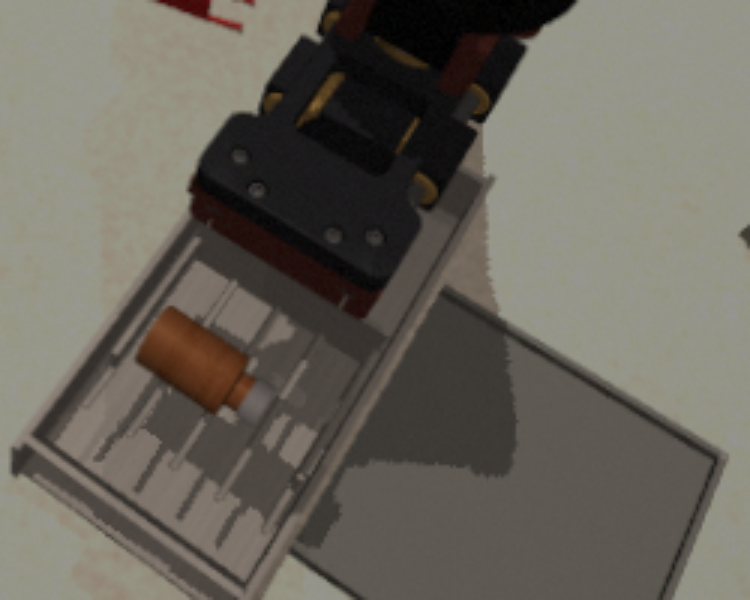

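View pics/t11.png

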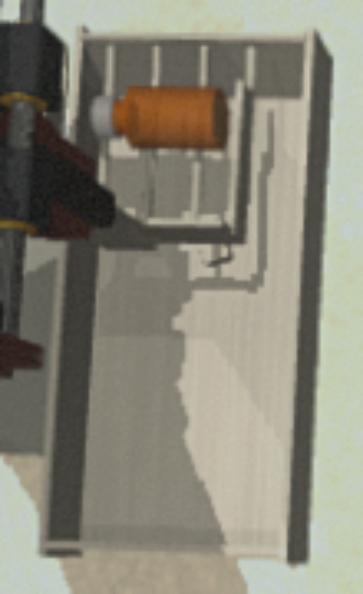

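The chip lies on the trough floor at (215,258) in the top view, and the vial is in the middle of the lifted scoop. Before moving sideways I'll check the clearance to the green bottle.

```bash
python3 - <<'E'
from h import *
P=np.load('top.npz')['P'];x,y,z=P[...,0],P[...,1],P[...,2]
m=(z>.02)&(y>.15)&(x>.55); print(P[m].min(0),P[m].max(0))
for zz in(.05,.1,.15,.2,.25):
    q=m&(abs(z-zz)<.02); 
    if q.any(): print(zz,q.sum(),P[q].min(0).round(3),P[q].max(0).round(3))
m=(z>.02)&(y>.18)&(x<.55)
print(m.sum(),P[m].min(0),P[m].max(0))
c=cam('top');P=cloud(c);x,y,z=P[...,0],P[...,1],P[...,2]
hsv=cv2.cvtColor(c['image'],cv2.COLOR_RGB2HSV);m=(hsv[...,1]>130)&(x>.5)&(x<.72)&(y>.05)&(y<.17)&(z>.08)&(z<.13)
p=P[m];print('vial',w2st(np.median(p,0)),np.median(p,0),'scoop x',w2st([.572,.1143])+[.05,0])
E
```

```text
[0.55058011 0.15001991 0.02000724] [0.82579081 0.30125788 0.20527539]
0.05 1178 [0.551 0.15  0.03 ] [0.826 0.291 0.07 ]
0.1 782 [0.763 0.232 0.08 ] [0.826 0.297 0.12 ]
0.15 900 [0.765 0.234 0.13 ] [0.808 0.301 0.167]
0.2 32 [0.759 0.239 0.197] [0.764 0.248 0.205]
950 [0.28652534 0.30906435 0.02006307] [0.38306824 0.36048838 0.03414165]
vial [ 0.06409511 -0.01129889] [0.6270401  0.09406968 0.10644188] scoop x [0.05835343 0.00690943]
```

Emit:
jog_arm --deltas '[[1,[0.015,0,0],0],[1,[0.03,0,0],0],[1,[0.045,0,0],0],[1,[0.06,0,0],0],[1,[0.075,0,0],0],[1,[0.085,0,0],0],[1,[0.09,0,0],0],[1,[0.09,0,0],0]]'

```text
t: 15.5
eef_pos: [0.5737, 0.1743, 0.1666]
ee_rot: [-2.26, -2.182, -0.0]
force: [0.2, 0.2, -3.8]
width: 0.0159
```

Emit:
jog_arm --deltas '[[1,[0.09,0,0],0],[1,[0.09,0,0],0],[1,[0.09,0,0],0],[1,[0.085,0,0],0],[1,[0.08,0,0],0],[1,[0.075,0,0],0],[1,[0.065,0,0],0],[1,[0.05,0,0],0]]'

```text
t: 16.3
eef_pos: [0.5764, 0.2487, 0.1666]
ee_rot: [-2.261, -2.181, -0.0]
force: [0.2, -0.2, -3.3]
width: 0.0158
```

Emit:
jog_arm --deltas '[[1,[0.035,0,0],0],[1,[0.025,0,0],0],[1,[0.015,0,0],0],[1,[0.005,0,0],0],[1,[0,0,0],0],[1,[0,0,0],0],[1,[0,0,0],0],[1,[0,0,0],0]]'

```text
t: 17.1
eef_pos: [0.5769, 0.2573, 0.1666]
ee_rot: [2.261, 2.181, -0.0]
force: [0.4, 0.2, -2.9]
width: 0.0156
```

```bash
cat > look.py <<'E'
from g import *
import sys
n=sys.argv[1]; z=float(sys.argv[2])
p=st2w(-.045,.150)
to([p[0],p[1],z],-.0365)
c=cam('scene');a=cv2.resize(c['image'][180:400,310:560,::-1],None,fx=2.7,fy=2.7);cv2.imwrite('pics/s%s.png'%n,a)
c=cam('top');a=cv2.resize(c['image'][80:260,0:200,::-1],None,fx=3,fy=3);cv2.imwrite('pics/t%s.png'%n,cv2.convertScaleAbs(a,alpha=1.5))
c=cam('scene');P=cloud(c);x,y,zz=P[...,0],P[...,1],P[...,2]
hsv=cv2.cvtColor(c['image'],cv2.COLOR_RGB2HSV);m=(hsv[...,1]>130)&(hsv[...,0]<20)&(x>.45)&(x<.72)&(y>.05)&(y<.35)&(zz>.02)&(zz<.13)
m=cv2.morphologyEx(m.astype(np.uint8),cv2.MORPH_OPEN,np.ones((3,3)))>0
s=sense();h=w2st(s['eef_pos']);print('vial in scoop frame',w2st(np.median(P[m],0))-h-[.05,0],np.median(P[m],0)[2],m.sum())
E
python3 look.py 12 .168
```

```text
t 17.1 pos [0.5769 0.2573 0.1666] head -0.0363 z [ 0. -0. -1.] F [ 0.4  0.2 -2.9] w 0.015643811184381375 q [-0.14  0.51 -0.52  1.69  0.29  1.02 -0.8 ]
shift units [-2.000e-04 -4.417e-01 -1.140e-02] turn units 0.002
vial in scoop frame [ 0.01338217 -0.01586157] 0.10657990030206642 1077
```

View pics/s12.png

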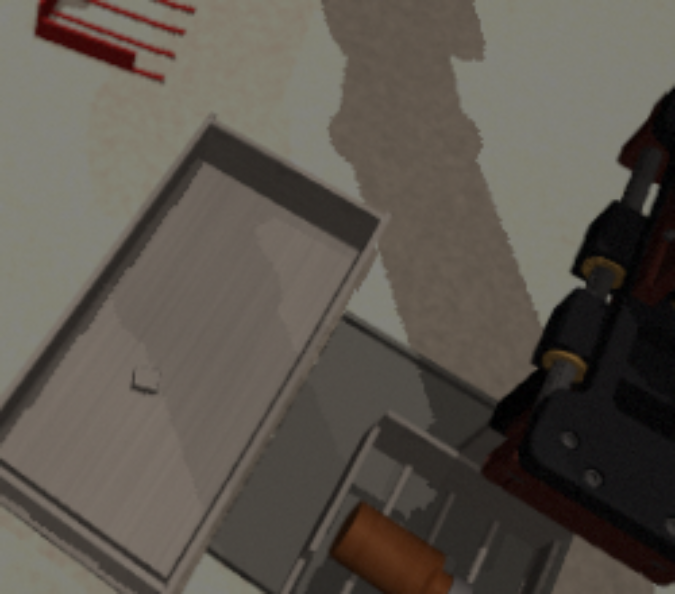

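View pics/t12.png

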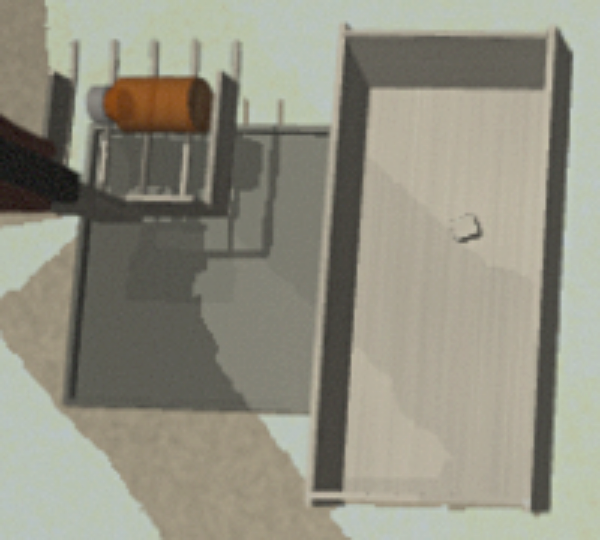

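The chip stays in the trough at (467,228). The vial is in the scoop between its side walls at (160,105). I'll move back slowly.

Emit:
jog_arm --deltas '[[1,[0,-0.008,0],0],[1,[0,-0.016,0],0],[1,[0,-0.024,0],0],[1,[0,-0.03,0],0],[1,[0,-0.03,0],0],[1,[0,-0.03,0],0],[1,[0,-0.03,0],0],[1,[0,-0.03,0],0]]'

```text
t: 18.05
eef_pos: [0.5527, 0.2584, 0.1667]
ee_rot: [2.261, 2.181, -0.0]
force: [0.5, -0.5, -2.6]
width: 0.0157
```

```bash
python3 look.py 13 .168
```

```text
t 18.05 pos [0.5527 0.2584 0.1667] head -0.036 z [ 0. -0. -1.] F [ 0.5 -0.5 -2.6] w 0.015723043939161758 q [-0.14  0.48 -0.54  1.74  0.29  1.   -0.82]
shift units [-0.0017 -0.2402 -0.0111] turn units 0.005
vial in scoop frame [ 0.01239898 -0.01549463] 0.10646595865139083 1012
```

View pics/t13.png

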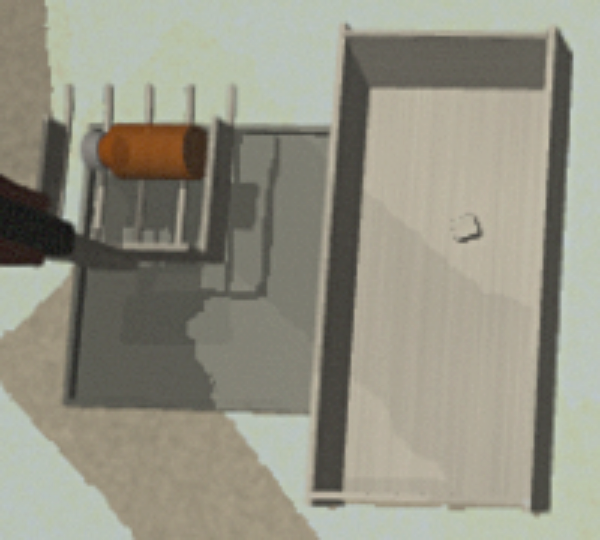

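The vial is holding its place in the scoop. I'll finish the move.

Emit:
jog_arm --deltas '[[1,[0,-0.035,0],0],[1,[0,-0.04,0],0],[1,[0,-0.04,0],0],[1,[0,-0.04,0],0],[1,[0,-0.035,0],0],[1,[0,-0.025,0],0],[1,[0,-0.015,0],0],[1,[0,-0.01,0],0]]'

```text
t: 19.0
eef_pos: [0.5242, 0.2594, 0.1667]
ee_rot: [2.261, 2.181, 0.0]
force: [-0.3, 0.2, -2.4]
width: 0.0157
```

Emit:
jog_arm --deltas '[[1,[0,0,0],0],[1,[0,0,0.02],0],[1,[0,0,0.04],0],[1,[0,0,0.06],0],[1,[0,0,0.07],0],[1,[0,0,0.07],0],[1,[0,0,0.07],0],[1,[0,0,0.07],0]]'

```text
t: 19.8
eef_pos: [0.5242, 0.2594, 0.1177]
ee_rot: [-2.261, -2.181, 0.001]
force: [0.2, 0.4, -3.9]
width: 0.0158
```

```bash
python3 look.py 14 .0955
```

```text
t 19.8 pos [0.5242 0.2594 0.1177] head -0.036 z [-0. -0. -1.] F [ 0.2  0.4 -3.9] w 0.015812758035276965 q [-0.16  0.5  -0.53  1.84  0.32  0.88 -0.88]
shift units [-0.0011 -0.0022  0.1847] turn units 0.005
vial in scoop frame [ 0.01625636 -0.01610943] 0.05711072995638876 830
```

View pics/t14.png

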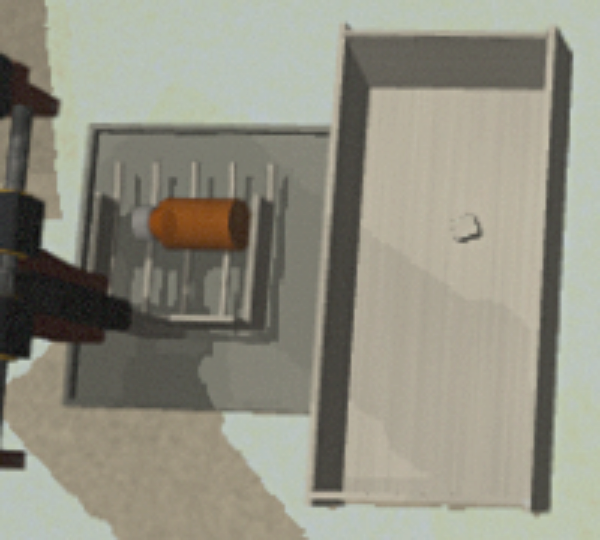

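Emit:
jog_arm --deltas '[[1,[0,0,0.05],0],[1,[0,0,0.04],0],[1,[0,0,0.03],0],[1,[0,0,0.025],0],[1,[0,0,0.02],0],[1,[0,0,0.01],0],[1,[0,0,0.008],0],[1,[0,0,0],0]]'

```text
t: 20.75
eef_pos: [0.5243, 0.2594, 0.0966]
ee_rot: [2.261, 2.181, -0.0]
force: [-0.4, -0.1, -3.0]
width: 0.0156
```

```bash
python3 look.py 15 .0955
```

```text
t 20.75 pos [0.5243 0.2594 0.0966] head -0.036 z [-0. -0. -1.] F [-0.4 -0.1 -3. ] w 0.015599936811786681 q [-0.17  0.53 -0.51  1.86  0.34  0.84 -0.89]
shift units [-0.0015 -0.0031  0.0093] turn units 0.005
vial in scoop frame [ 0.01675885 -0.01489472] 0.037094938985533066 784
```

View pics/s15.png

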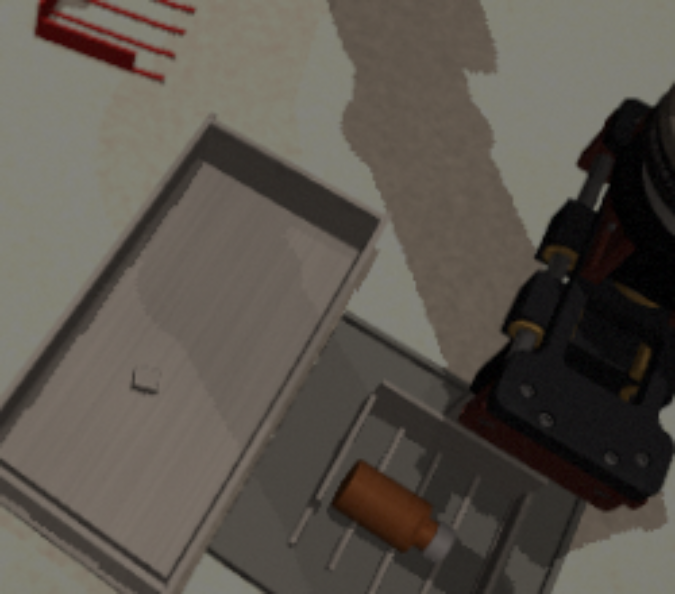

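Emit:
jog_arm --deltas '[[1,[0,0,0.003],0],[1,[0,0,0.003],0],[1,[0,0,0.003],0],[1,[0,0,0.001],0],[1,[0,0,0.001],0],[1,[0,0,0],0],[1,[0,0,0],0],[1,[0,0,0],0]]'

```text
t: 21.7
eef_pos: [0.5243, 0.2595, 0.0953]
ee_rot: [2.261, 2.181, 0.0]
force: [0.6, -0.3, -3.0]
width: 0.0161
```

```bash
python3 look.py 16 .0955
```

```text
t 21.7 pos [0.5243 0.2595 0.0953] head -0.036 z [ 0.  0. -1.] F [ 0.6 -0.3 -3. ] w 0.016050259642670362 q [-0.18  0.53 -0.51  1.86  0.34  0.84 -0.89]
shift units [-0.0018 -0.0031 -0.0013] turn units 0.005
vial in scoop frame [ 0.01671972 -0.01498018] 0.0357285141818752 768
```

Emit:
jog_arm --deltas '[[1,[0,0,0.002],0],[1,[0,0,0.001],0],[1,[0,0,0.001],0],[1,[0,0,0.001],0],[1,[0,0,0],0],[1,[0,0,0],0],[1,[0,0,0],0],[1,[0,0,0],0]]'

```text
t: 22.65
eef_pos: [0.5243, 0.2594, 0.095]
ee_rot: [2.261, 2.181, 0.0]
force: [-2.3, -2.4, 4.9]
width: 0.0162
```

```bash
python3 -c "
from g import *
to([.5243,.2595,.0947],-.0365)"
```

```text
t 22.65 pos [0.5243 0.2594 0.095 ] head -0.036 z [ 0. -0. -1.] F [-2.3 -2.4  4.9] w 0.016188061222596185 q [-0.18  0.53 -0.51  1.86  0.34  0.84 -0.89]
shift units [ 0.0007 -0.0001  0.0026] turn units 0.005
```

Contact with the pad shows on the force reading (from -3 to +5 N). I'll release by opening slowly, then rise.

Emit:
jog_arm --deltas '[[0.7,[0,0,0],0],[0.6,[0,0,0],0],[0.4,[0,0,0],0],[0.1,[0,0,0],0],[-0.2,[0,0,0],0],[-0.4,[0,0,0],0],[-0.4,[0,0,0],0],[-0.4,[0,0,0],0]]'

```text
t: 23.45
eef_pos: [0.5243, 0.2595, 0.0947]
ee_rot: [-2.261, -2.181, -0.0]
force: [-0.7, -0.8, 0.7]
width: 0.06
```

```bash
python3 look.py 17 .0955
```

```text
t 23.45 pos [0.5243 0.2595 0.0947] head -0.036 z [ 0.  0. -1.] F [-0.7 -0.8  0.7] w 0.06004483032941478 q [-0.18  0.53 -0.51  1.86  0.34  0.84 -0.89]
shift units [-0.0022 -0.0032 -0.0064] turn units 0.005
vial in scoop frame [ 0.01693547 -0.01459809] 0.03532479916973864 767
```

View pics/s17.png

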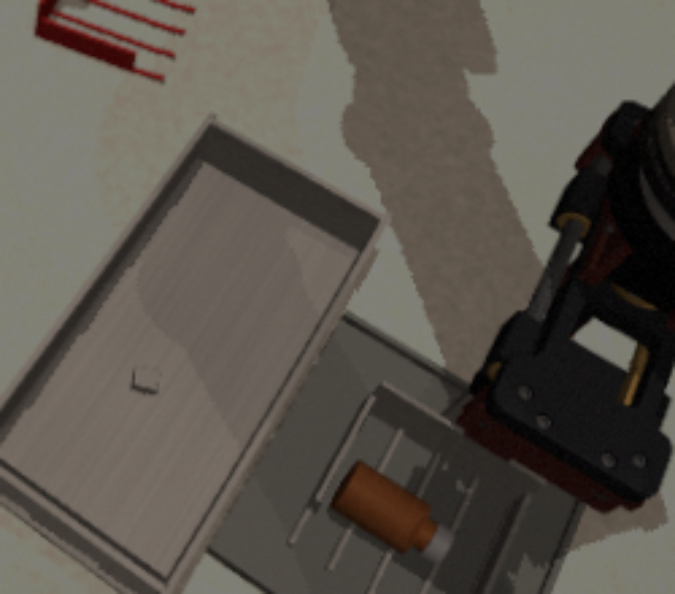

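The scoop stands on the pad with the vial at (385,510), and the fingers are open and clear. I'll retreat upward.

Emit:
jog_arm --deltas '[[-0.4,[0,0,-0.03],0],[-0.4,[0,0,-0.08],0],[-0.4,[0,0,-0.15],0],[-0.4,[0,0,-0.2],0],[-0.4,[0,0,-0.2],0],[-0.4,[0,0,-0.2],0],[-0.4,[0,0,-0.1],0],[-0.4,[0,0,0],0]]'

```text
t: 24.4
eef_pos: [0.5252, 0.2602, 0.2121]
ee_rot: [2.26, 2.18, 0.006]
force: [0.5, 0.2, -0.4]
width: 0.0617
```

Emit:
jog_arm --deltas '[[-0.4,[-0.1,0,0],0],[-0.4,[-0.2,0,0],0],[-0.4,[-0.25,0,0],0],[-0.4,[-0.25,0,0],0],[-0.4,[-0.25,0,0],0],[-0.4,[-0.2,0,0],0],[-0.4,[-0.1,0,0],0],[-0.4,[0,0,0],0]]'

```text
t: 25.2
eef_pos: [0.5179, 0.0951, 0.2089]
ee_rot: [-2.265, -2.177, 0.003]
force: [0.7, -0.3, -0.0]
width: 0.0613
```

```bash
python3 - <<'E'
from h import *
c=cam('scene');save(c,'s18');c=cam('top');save(c,'t18')
P=cloud(c);x,y,z=P[...,0],P[...,1],P[...,2]
m=(z>.12)&(z<.15)&(x>.4)&(x<.65)&(y>.2)&(y<.32);p=P[m];print('handle top',m.sum(),np.median(p,0),w2st(np.median(p,0)))
hsv=cv2.cvtColor(c['image'],cv2.COLOR_RGB2HSV);m=(hsv[...,1]>130)&(hsv[...,0]<20)&(x>.45)&(x<.72)&(y>.15)&(y<.35)&(z>.02);print('vial',w2st(np.median(P[m],0)),np.percentile(z[m],95))
print(sense()['t'],sense()['force'],sense()['eef_pos'])
E
```

```text
handle top 0 [nan nan nan] [nan nan]
vial [0.01476989 0.11106284] 0.03638753590616847
25.3 [-0.18919449  0.40388456  0.0194611 ] [0.51816648 0.09829082 0.20954372]
  return _methods._mean(a, axis=axis, dtype=dtype,
  ret = um.true_divide(
```

View pics/s18.png

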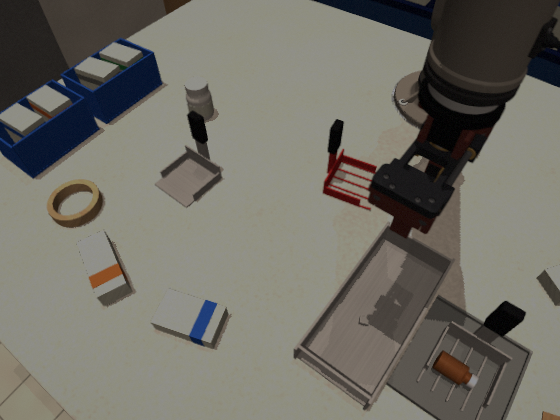

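View pics/t18.png

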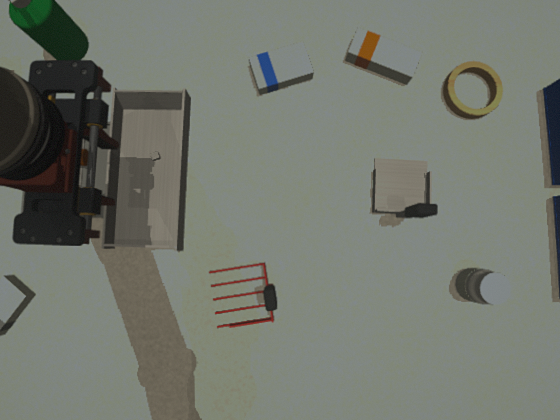

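The scene view shows the scoop upright on the pad at (465,360) with the vial in it at (455,370), and the chip in the trough at (363,320). The arm is clear. I'll let it settle, check once more, and hand in.

Emit:
jog_arm --deltas '[[-0.4,[-0.2,0,0],0],[-0.4,[-0.25,0,0],0],[-0.4,[-0.25,0,0],0],[-0.4,[-0.2,0,0],0],[-0.4,[-0.1,0,0],0],[-0.4,[0,0,0],0],[-0.4,[0,0,0],0],[-0.4,[0,0,0],0]]'

```text
t: 26.1
eef_pos: [0.5143, -0.0203, 0.21]
ee_rot: [-2.258, -2.184, -0.001]
force: [-0.2, -0.7, -0.6]
width: 0.0613
```

```bash
python3 - <<'E'
from h import *
c=cam('top');save(c,'t19')
P=cloud(c);x,y,z=P[...,0],P[...,1],P[...,2]
m=(z>.12)&(z<.15)&(x>.4)&(x<.65)&(y>.2)&(y<.32);p=P[m];print('handle top',m.sum(),np.median(p,0),w2st(np.median(p,0)))
hsv=cv2.cvtColor(c['image'],cv2.COLOR_RGB2HSV);m=(hsv[...,1]>130)&(hsv[...,0]<20)&(x>.45)&(x<.72)&(y>.15)&(y<.35)&(z>.02);print('vial',w2st(np.median(P[m],0)),np.percentile(z[m],95))
s=sense();print(s['t'],np.abs(s['qd']).max())
E
```

```text
handle top 0 [nan nan nan] [nan nan]
  return _methods._mean(a, axis=axis, dtype=dtype,
  ret = um.true_divide(
Traceback (most recent call last):
IndexError: index -1 is out of bounds for axis 0 with size 0
```

View pics/t19.png

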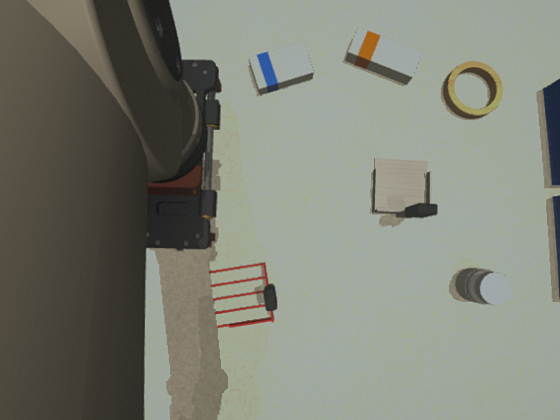

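The arm now blocks the top view, so I'll use the scene camera for the last check.

```bash
python3 - <<'E'
from h import *
c=cam('scene');save(c,'s20')
P=cloud(c);x,y,z=P[...,0],P[...,1],P[...,2]
hsv=cv2.cvtColor(c['image'],cv2.COLOR_RGB2HSV)
m=(z>.125)&(z<.145)&(x>.45)&(x<.6)&(y>.2)&(y<.32);p=P[m];print('handle top',m.sum(),w2st(np.median(p,0)) if m.any() else '',np.median(p,0) if m.any() else '')
m=(hsv[...,1]>130)&(hsv[...,0]<20)&(x>.45)&(x<.72)&(y>.15)&(y<.35)&(z>.015);print('vial',m.sum(),w2st(np.median(P[m],0)),z[m].max())
s=sense();print(s['t'],np.abs(s['qd']).max())
E
```

```text
handle top 406 [-0.04028309  0.14851259] [0.52856324 0.25758368 0.13760543]
vial 805 [0.02201742 0.13561698] 0.1372951876544016
26.2 0.007349073144056076
```

View pics/s20.png

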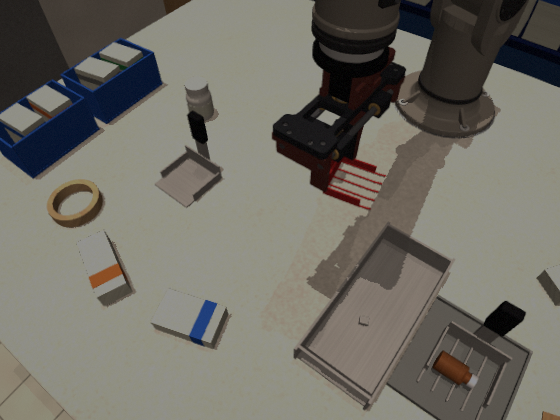

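```bash
python3 -c "
from h import *
print(job.sign_off())"
```

```text
the job is handed in; nothing more can be done
None
```

I picked up the slotted scoop by its handle and lifted the vial out of the trough, leaving the chip behind. The scoop now stands upright on the grey pad with the vial lying in it. I handed the job in at about 26 s; no verdict was reported.

**Last checks:** The final scene picture shows the scoop on the pad with the vial between its side walls, and the chip on the trough floor. The handle top measured 138 mm high, against the 139 mm expected when it stands on the pad. The arm was at rest and clear of everything, and the gripper touched only the handle. Force readings between moves stayed at about 6 N or less.

**Failed or odd checks:**
- **Top view:** The arm blocked the top camera at the end, so its two attempts to find the handle failed and the final check rests on the scene camera alone.
- **Vial height:** The last scene measurement gave a maximum of 137 mm for the vial. I put this down to the colour mask including part of the handle top. Earlier readings put the vial's upper surface at about 35 mm.

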